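# Clear the sample indexer's deck, then click its turret on by three and hold it

### The arm

A 7-joint arm with a two-finger parallel gripper is mounted at the origin on a cart in front of the work surface, level with it; the furniture and walls round the work are solid. World frame = base frame: x ahead of the robot, y to its left, z up, the work surface at z = 0. Lengths are in mm, angles in rad, forces in N, time in s.
With the tool pointing down it reaches from about 425 to 825 mm from the base axis. Payload 3.6 kg.
Tool frame: the origin (TCP) lies midway between the tips of the shut fingers; the grasp point (between the pads) lies 19 mm behind it; z points along the fingers, y is the line along which they close (so a half turn about z gives the same grasp; the last joint's range is limited). The gripper opens to 93 mm and grips with 3 to 60 N. Pads are 15 mm wide; open, the fingers measure 128 mm over their backs; the gripper's body (75 mm by 188 mm) begins 65 mm behind the grasp point.
Start: joints at [1.234, 0.615, -0.013, 1.423, 0.008, 1.103, -0.04], TCP at [198.795, -618.823, 218.64] pointing down, gripper open.
Joint ranges: [-3.12, 3.12], [-0.3, 2.06], [-1.34, 1.32], [0.26, 2.42], [-1.36, 4.5], [0.01, 1.98], [-2.84, 2.84]. Speed limits (rad/s): [2.79, 2.79, 3.14, 3.14, 3.14, 3.14, 3.14].

### API

Orientations are given as [roll, pitch, yaw] about the fixed x, y, z axes, in that order (R = Rz(yaw) Ry(pitch) Rx(roll)).
In Python, from bench import ctrl, cams gives the robot as it stands.
- The arm moves only by the shell command python3 -m handwheel 'ROWS'. ROWS is JSON, a list of rows, each a list of 5 numbers: the closure, from -1 (fully open) to 1 (shut), then the shift along the tool's x, y, z in mm, then the turn about the tool's z in rad. In form: [[jaw, tx, ty, tz, turn], ...]. A call has 1 to 20 rows; each row is the pose to reach, as a shift and turn from the pose commanded when the call began, along the tool's axes at that moment; what a row does not reach only later rows make up. A row lasts 1/10 s, in which the tool goes at most 50 mm and 8.59 degrees, less where a joint would pass 70% of its speed; a pose out of reach is approached as far as the arm can. A call with a gripper value outside its range is refused whole. The fingers move at their own pace and stop on an object; the grip force is fixed at half the most. Time passes only in rows, so rows that repeat a pose let the fingers close. It gives the time, the measured TCP pose, the force, the opening and the grip force at its end, in the units of the state.
- ctrl.read_state(): the state, without advancing time (a new reading comes with each control period).
- cams.snapshot(name): name is "side" or "top"; returns (picture, depth): 480x640x3 uint8, blue, green, red; 480x640 float32, mm along the optical axis (not along the pixel's ray), 0 where there is no reading.
- cams.camera_info(name): a dict with "mtx" (3x3 intrinsics, pixels), "position" and "rotation" of the camera in the world. Camera axes: x right, y down, z forward; pixel columns grow to the right and rows downward; lengths in mm; the calibration is good to about 2 mm. A picture is of the moment at which its call begins. camera_info takes no time and is no camera call.
- ctrl.finish_job(): hands the job in; it is judged then, once.
The state is a dict: "clock": time; "joints": joint angles; "joint_velocities": joint speeds; "effort": joint torques, N m; "tool_pos": TCP position; "tool_rot": TCP orientation; "force": force on the tool from outside, world axes, zero at the start; "torque": the same for the moment, N m; "grip_width": opening from 0.0 (shut) to 1.0 (fully open); "gripper_force": force on a finger pad.
Only numpy, scipy, OpenCV 4.12 (cv2) and the standard library are available. Lean on these libraries where they do the work, as an engineer would, in place of code of your own. Each camera call takes 0.05 s, during which the arm holds its last target. There are 200 camera calls.

### The job

Get the sample turret ready for a reading: first clear the grey deck in front of it by putting the red marker into the bin that already holds a pen and the orange-capped tube into the bin that already holds a tube, setting them down rather than dropping them from a height. Then turn the turret's black bar knob clockwise (seen from above) by three clicks, to the third stop after the one it stands in and no further, and finish still gripping the knob by its two long sides at that stop, so that it cannot be nudged during the reading. Leave the jar, petri dish and brown bottle where they are.

Things in the scene. Friction and masses are not known exactly. Their poses are not given: they have to be found in the camera images.
- indexer: hand-indexed sample turret, fixed. Origin: on the bench under the turret's axis; +x points away from the deck. White base 175 (x) x 205 (y) x 25 mm. On it turns an aluminium disc, radius 57 mm, top at 51 mm, vial caps up to 69 mm; black reader block at x = 64 to 88 mm, 69 mm high; plunger block at y = 74 to 103 mm, 51 mm high
- deck (a point): centre of the top of the grey loading deck in front (-x) of the indexer, 12 mm above the bench; the deck is 116 mm (x) x 290 mm (y); axes as the indexer's
- turret (a joint): turn of disc and knob, rad, growing clockwise seen from above; 0 at the stop where it starts. A spring ball drops between pins: a stop (click) every 24 degrees = 0.419 rad, the third at 1.257. Leaving a stop about 0.1 N m resists, falling to nothing half way (0.21 rad); then the ball pulls on into the next stop. End limits -0.5 and 2.6
- bar_knob: black bar knob on the disc's axis, 48 mm long (its x), 14 mm wide (its y; grip it across this; its two long sides are bar_knob_c0 at -y and bar_knob_c1 at +y), 32 mm high (z); turns with the disc. Origin: centre of its underside, 83 mm above the bench; a red line on top marks its -x end. At joint 0 its x is parallel to the indexer's x
- knob_grip (a point): on the knob's axis at the height to grip, 100 mm above the bench; axes as the knob's
- pen_bin: open white bin, fixed, 178 (x) x 140 (y) x 36 mm outside, walls and floor 4 mm; the one in which a pen lies at its -y side. Origin: centre of its underside. It may stand on the left or the right. Beyond the right-hand bin (y below -0.44 m, x 0.3 to 0.56 m) stands a white carboy 330 mm tall, fixed: lift the tool over it or keep clear
- tube_bin: open white bin like the other; the one in which a blue-capped tube lies at its -y side. Origin: centre of its underside
- marker: red and white marker lying on the deck, 135 mm long (its y), 17 mm wide, 16 mm high, 20 g. Origin: centre of its underside
- tube: plastic conical tube with orange cap lying on the deck, 113 mm long (its y); body 28 mm wide and high from y = -40 to 55 mm, cap 34 mm wide and high at the -y end; 40 g. It does not roll. Origin: underside, below the body
- old_pen: slim white pen with red ends, 145 mm long (its y), 11 mm wide, 9 mm high, lying loose in the pen bin along its length. Origin: centre of its underside
- old_tube: tube like the other but with a blue cap, lying loose in the tube bin along its length. Origin: underside, below its body
- waste_jar: clear octagonal open jar, 114 mm across, 176 mm high, loose; to be left alone. Origin: centre of its underside
- petri: round clear petri dish, 62 mm across, 14 mm high, loose; to be left alone. Origin: centre of its underside
- amber_bottle: brown bottle with black cap, 60 mm across, 130 mm high, loose; to be left alone. Origin: centre of its underside

How it is judged:
By the outcome, as a careful person would: the job done as asked, in the order asked, and still so for the second after the job is handed in, while the arm keeps its last pose, push and grip.
It also fails if it takes over 67 s, if anything falls off the work surface, if the arm or the gripper's body presses on something with over 40 N, if the wrist force passes 120 N, or if a joint passes its speed limit or range.

## Working session

There is one attempt and no reset: what is moved stays moved. The work goes in short steps, Python scripts to look and compute and a shell command to move; the robot and the scene stay as the last step left them, time stands still between calls to the robot, and variables do not carry over. Pictures are saved under pics/ and viewed, at most 10 in all, crops included, and the job is handed in when it is done.

```bash
mkdir -p pics; ls
cat > h.py <<'E'
import numpy as np, cv2
from bench import ctrl, cams
def snap(n,f):
    p,d=cams.snapshot(n); cv2.imwrite(f'pics/{f}.png',p); np.save(f'pics/{f}.npy',d); return p,d
def pt(n,f,u,v,z=None):
    i=cams.camera_info(n); K=np.array(i['mtx']);R=np.array(i['rotation']);t=np.array(i['position'])
    if R.shape!=(3,3):
        from scipy.spatial.transform import Rotation as Ro; R=Ro.from_euler('xyz',R).as_matrix()
    r=R@(np.linalg.inv(K)@[u,v,1])
    if z is None: return t+r*np.median(np.load(f'pics/{f}.npy')[v-1:v+2,u-1:u+2])
    return t+r*(z-t[2])/r[2]
E
python3 - <<'E'
from h import *
snap('top','t0');snap('side','s0')
for n in('top','side'):print(cams.camera_info(n))
print(ctrl.read_state())
E
```

```text
pics
{'mtx': array([[470.56778477,   0.        , 311.62665197],
       [  0.        , 470.56778477, 240.96248636],
       [  0.        ,   0.        ,   1.        ]]), 'position': array([ 315.04228815,  -15.59994415, 1306.11243453]), 'rotation': array([-2.9310958 , -0.00581258, -1.60722618])}
{'mtx': array([[567.70202599,   0.        , 312.32588899],
       [  0.        , 567.70202599, 238.33702153],
       [  0.        ,   0.        ,   1.        ]]), 'position': array([ 188.90524797, 1009.36644542,  943.74969341]), 'rotation': array([-2.23032852,  0.01248182, -2.80101415])}
{'clock': 0.1, 'joints': array([ 1.23350346,  0.61581562, -0.0125965 ,  1.42468103,  0.00809771,
        1.10340446, -0.04035975]), 'joint_velocities': array([ 0.00128499, -0.00274926, -0.0005424 , -0.00385511,  0.00069658,
        0.00169638, -0.00098695]), 'effort': array([ 1.71555883e-03, -4.60037434e+01,  2.10265014e-01, -1.66243851e+01,
       -6.11676928e-02,  1.69225124e-02,  1.02483677e-04]), 'tool_pos': array([ 198.57014501, -618.20360998,  217.62063073]), 'tool_rot': array([-3.13933466e+00,  3.61460533e-05,  3.10880844e-01]), 'force': array([ 0.19936906, -0.2656301 , -0.34118654]), 'torque': array([-0.02850814, -0.0077973 , -0.01003352]), 'gripper_force': 0.0, 'grip_width': 0.9988199489590733}
```

View pics/t0.png

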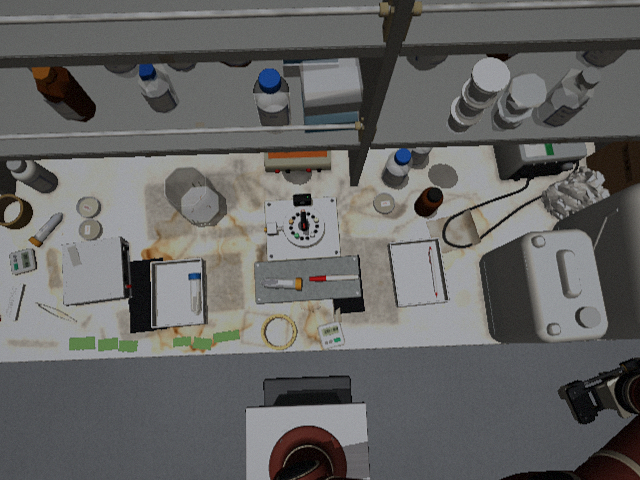

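View pics/s0.png

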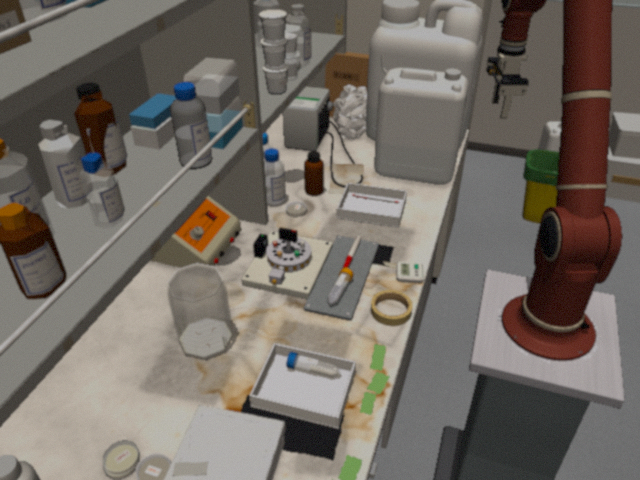

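The top view shows the pen bin at right (about 418,272), the tube bin at left (178,292), the deck with tube at (283,284) and marker at (333,278), and the knob at (304,225). I'll enlarge this area for accurate pixel positions.

Run:
```python
from h import *
p=cv2.imread('pics/t0.png')
c=p[188:308,240:370]; c=cv2.resize(c,None,fx=6,fy=5*1,interpolation=cv2.INTER_CUBIC) if 0 else cv2.resize(c,None,fx=5,fy=5,interpolation=cv2.INTER_CUBIC)
cv2.imwrite('pics/c1.png',cv2.convertScaleAbs(c,alpha=1.5))
a=p[225:335,140:220];b=p[225:335,380:460]
cv2.imwrite('pics/c2.png',cv2.convertScaleAbs(cv2.resize(np.hstack([a,b]),None,fx=5,fy=5,interpolation=cv2.INTER_CUBIC),alpha=1.3))
for n,u,v in [('lbin floor',170,300),('lbin wall',150,290),('black',138,300),('rbin floor',412,280),('deck',265,270),('tube',283,284),('oldtube',195,295),('marker',340,278),('knob',304,224),('bench',225,250),('carboy',540,300),('petri',384,203),('box',90,270),('shelf edge',200,150)]: print(n,pt('top','t0',u,v).round(0))
```

```text
lbin floor [440. 362.   5.]
lbin wall [470. 418.   2.]
black [444. 451.   0.]
rbin floor [ 472. -309.    3.]
deck [514.  99.   9.]
tube [469.  49.  39.]
oldtube [449. 287.  30.]
marker [ 482. -107.   25.]
knob [615. -14. 115.]
bench [577. 213.  -3.]
carboy [ 383. -510.  303.]
petri [ 695. -244.   12.]
box [521. 556.  70.]
shelf edge [752. 218. 295.]
```

View pics/c1.png

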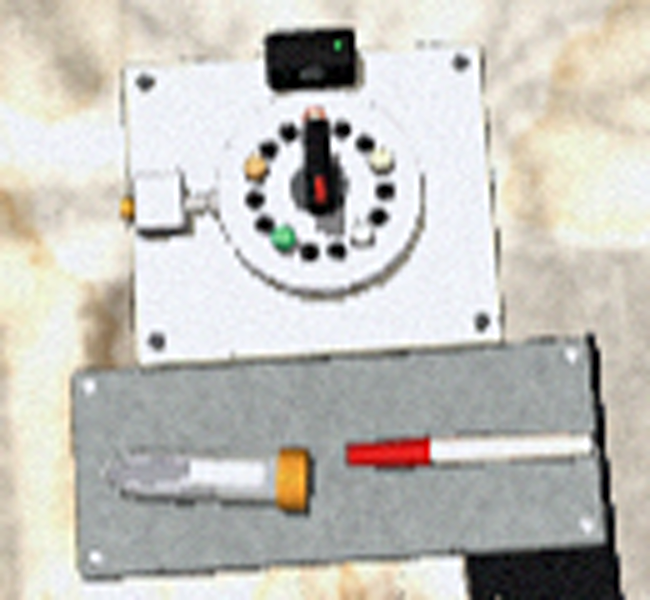

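View pics/c2.png

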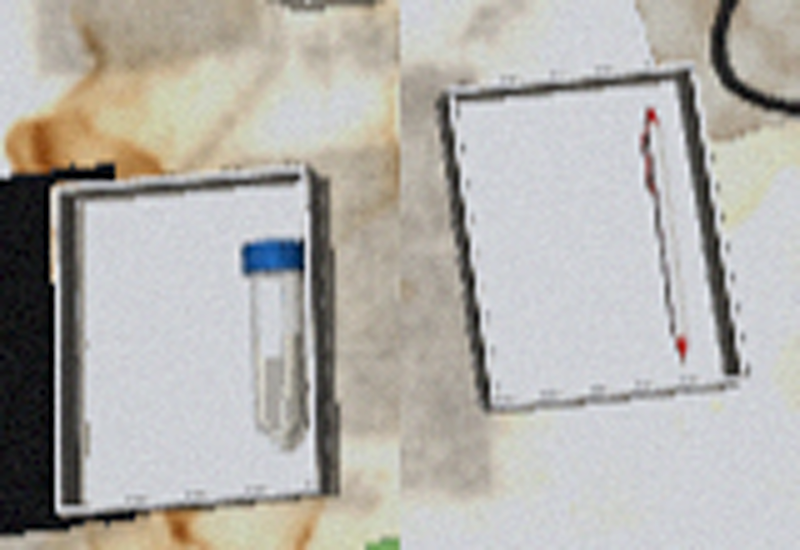

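Run:
```python
from h import *
np.set_printoptions(suppress=True,precision=1)
def P(l,ox,oy,z): return np.array([pt('top','',ox+u/5,oy+v/5,z)[:2] for u,v in l])
def yaw(a): return np.arctan2(a[1],a[0])
m=P([(347,454),(593,443)],240,188,24); print('marker',m,m.mean(0),np.linalg.norm(m[0]-m[1]),'axis',yaw(m[0]-m[1]))
t=P([(308,480),(110,474)],240,188,29); print('tube',t,np.linalg.norm(t[0]-t[1]),'axis',yaw(t[1]-t[0]))
d=P([(90,386),(571,354),(586,525),(96,557)],240,188,12); print('deck',d,d.mean(0),yaw(d[0]+d[3]-d[1]-d[2]))
b=P([(145,82),(461,62),(482,322),(157,342)],240,188,25); print('base',b,b.mean(0),'yaw x',yaw(b[0]+b[1]-b[2]-b[3]))
k=P([(321,208),(316,122)],240,188,115); print('knob',k,k.mean(0),yaw(k[1]-k[0]))
for n,ox,l in [('tubebin',140,[(57,188),(310,168),(333,492),(60,515)]),('penbin',300,[(440,93),(688,70),(742,380),(487,410)])]:
  q=P(l,ox,225,36); print(n,q,q.mean(0),'x',yaw(q[0]+q[1]-q[2]-q[3]))
q=P([(652,110),(682,358)],300,225,9);print('oldpen',q)
q=P([(272,242),(285,450)],140,225,30);print('oldtube',q)
```

```text
marker [[ 482.8  -23.1]
 [ 484.1 -158.2]] [483.5 -90.6] 135.10819168556128 axis 1.580051038149716
tube [[468.7  -1.3]
 [475.8 106.3]] 107.83674376560106 axis 1.5046796672122746
deck [[ 527.5  118.3]
 [ 536.  -150.1]
 [ 440.5 -153.1]
 [ 432.7  116.2]] [484.2 -17.2] 1.6013009150185369
base [[ 698.3   83.7]
 [ 703.9  -95.6]
 [ 553.5 -100.4]
 [ 548.6   79.7]] [626.1  -8.2] yaw x 0.029336249613909418
knob [[600.  -13.6]
 [646.4 -12.5]] [623.2 -13. ] 0.02335970139503948
tubebin [[541.  406.1]
 [547.2 268.5]
 [372.  254.2]
 [365.2 398.5]] [456.3 331.8] x 0.06248029023646472
penbin [[ 571.1 -243.2]
 [ 579.3 -381.4]
 [ 407.9 -394.7]
 [ 396.9 -256.2]] [ 488.8 -318.9] x 0.07600090191168847
oldpen [[ 562.6 -366.8]
 [ 423.1 -370.9]]
oldtube [[508.1 290.1]
 [395.4 281.4]]
```

```bash
cat >> h.py <<'E'
from scipy.spatial.transform import Rotation as Ro
def go(x,y,z,yaw):
    s=ctrl.read_state(); R=Ro.from_euler('xyz',s['tool_rot']).as_matrix()
    d=R.T@(np.array([x,y,z])-s['tool_pos'])
    th=(s['tool_rot'][2]-yaw+np.pi)%(2*np.pi)-np.pi
    print('t',round(s['clock'],1),'pos',s['tool_pos'].round(1),'rot',s['tool_rot'].round(3),'| shift',d.round(1),'turn',round(th,3),'w',round(s['grip_width']*93,1))
E
python3 -c "
from h import *
go(198.6,-618.2,370,.311);go(483.5,-90.6,370,1.580);go(483.5,-90.6,120,1.58)"
```

```text
t 0.1 pos [ 198.6 -618.2  217.6] rot [-3.139  0.     0.311] | shift [   0.    -0.3 -152.4] turn -0.0 w 92.9
t 0.1 pos [ 198.6 -618.2  217.6] rot [-3.139  0.     0.311] | shift [ 432.7 -415.5 -151.5] turn -1.269 w 92.9
t 0.1 pos [ 198.6 -618.2  217.6] rot [-3.139  0.     0.311] | shift [ 432.7 -414.9   98.5] turn -1.269 w 92.9
```

```bash
python3 -m handwheel '[[0.1,0,0,-50,0],[0.1,0,0,-100,0],[0.1,0,0,-150,0],[0.1,0,0,-152,0],[0.1,432.7,-415.5,-152,-1.269],[0.1,432.7,-415.5,-152,-1.269],[0.1,432.7,-415.5,-152,-1.269],[0.1,432.7,-415.5,-152,-1.269],[0.1,432.7,-415.5,-152,-1.269],[0.1,432.7,-415.5,-152,-1.269],[0.1,432.7,-415.5,-152,-1.269],[0.1,432.7,-415.5,-152,-1.269],[0.1,432.7,-415.5,-152,-1.269],[0.1,432.7,-415.5,-152,-1.269],[0.1,432.7,-415.5,-152,-1.269],[0.1,432.7,-415.5,-152,-1.269],[0.1,432.7,-415.5,-152,-1.269],[0.1,432.7,-415.5,98,-1.269],[0.1,432.7,-415.5,98,-1.269],[0.1,432.7,-415.5,98,-1.269]]'; python3 -c "
from h import *
go(483.5,-90.6,60,1.580)"
```

```text
clock: 2.1
tool_pos: [483.1, -91.4, 218.8]
tool_rot: [3.141, 0.0, 1.579]
force: [0.2, -0.7, -0.0]
grip_width: 0.451
gripper_force: 0.0
t 2.1 pos [483.1 -91.4 218.8] rot [3.141 0.    1.579] | shift [  0.9   0.3 158.8] turn -0.001 w 41.9
```

```bash
python3 -m handwheel '[[0.1,1,0,50,0],[0.1,1,0,100,0],[0.1,1,0,150,0],[0.1,1,0,168,0],[0.1,1,0,168,0],[0.1,1,0,168,0]]'
python3 - <<'E'
from h import *
go(483.5,-90.6,15,1.58)
p,_=snap('side','s1'); q,_=snap('top','t1')
a=cv2.resize(p[215:325,290:400],None,fx=5,fy=5,interpolation=cv2.INTER_CUBIC)
cv2.imwrite('pics/c3.png',cv2.convertScaleAbs(a,alpha=1.3))
i=cams.camera_info('side');R=Ro.from_euler('xyz',i['rotation']).as_matrix()
for w in [(483,-23,24),(484,-158,24),(484,-91,24),(469,-1,29),(475,112,29),(600,-13,115),(648,-13,115),(623,-13,115)]:
    c=R.T@(np.array(w)-i['position']); c=np.array(i['mtx'])@c/c[2]; print(w,c[:2].round(1),((c[:2]-[290,215])*5).round(0))
E
```

```text
clock: 2.7
tool_pos: [483.7, -90.0, 52.8]
tool_rot: [-3.141, -0.0, 1.58]
force: [0.7, -0.4, 0.2]
grip_width: 0.45
gripper_force: 0.0
t 2.7 pos [483.7 -90.   52.8] rot [-3.141 -0.     1.58 ] | shift [-0.6 -0.2 37.8] turn -0.0 w 41.9
(483, -23, 24) [344.2 266.4] [271. 257.]
(484, -158, 24) [358.7 235. ] [343. 100.]
(484, -91, 24) [351.5 250. ] [308. 175.]
(469, -1, 29) [347.1 271.6] [285. 283.]
(475, 112, 29) [330.4 301.8] [202. 434.]
(600, -13, 115) [297.6 230.4] [38. 77.]
(648, -13, 115) [279.3 226.6] [-53.  58.]
(623, -13, 115) [288.8 228.6] [-6. 68.]
```

View pics/c3.png

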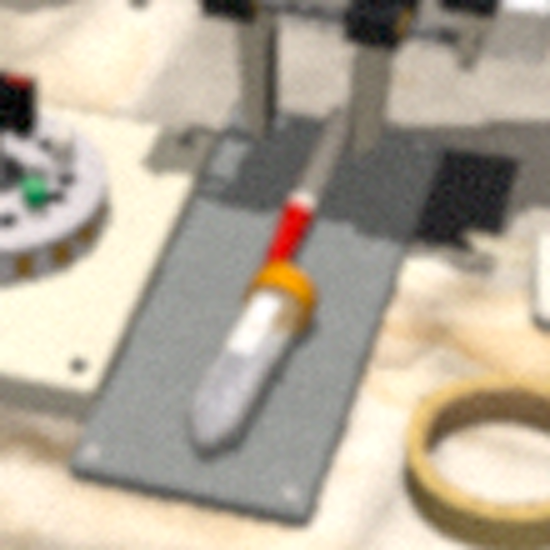

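The side view shows the open fingers (265,110 and 365,130 in the crop) straddling the marker, and the tube and marker sit where the top view predicted. Next I'll descend and close.

```bash
python3 -m handwheel '[[0.1,0,0,20,0],[0.1,0,0,37,0],[0.1,0,0,37,0],[0.1,0,0,37,0],[1,0,0,37,0],[1,0,0,37,0],[1,0,0,37,0],[1,0,0,37,0],[1,0,0,37,0],[1,0,0,37,0],[1,0,0,37,0],[1,0,0,37,0]]'; python3 -c "
from h import *
go(484.5,-91,180,1.580);go(490.5,-296,100,.076)"
```

```text
clock: 4.0
tool_pos: [483.9, -90.0, 16.1]
tool_rot: [3.141, 0.0, 1.58]
force: [-0.2, 0.4, 5.2]
grip_width: 0.156
gripper_force: 30.0
t 4.0 pos [483.9 -90.   16.1] rot [3.141 0.    1.58 ] | shift [  -1.1    0.7 -163.9] turn -0.0 w 14.5
t 4.0 pos [483.9 -90.   16.1] rot [3.141 0.    1.58 ] | shift [-206.1    4.8  -83.9] turn 1.504 w 14.5
```

```bash
python3 -m handwheel '[[1,0,0,-40,0],[1,0,0,-84,0],[1,0,0,-90,0],[1,-206,5,-90,1.504],[1,-206,5,-90,1.504],[1,-206,5,-90,1.504],[1,-206,5,-90,1.504],[1,-206,5,-90,1.504],[1,-206,5,-90,1.504],[1,-206,5,-90,1.504],[1,-206,5,-90,1.504],[1,-206,5,-90,1.504],[1,-206,5,-90,1.504],[1,-206,5,-90,1.504],[1,-206,5,-90,1.504],[1,-206,5,-90,1.504]]'
python3 - <<'E'
from h import *
go(490.5,-296,9,.076)
p,_=snap('side','s2'); q,_=snap('top','t2')
a=cv2.resize(p[130:240,310:420],None,fx=4,fy=4,interpolation=cv2.INTER_CUBIC)
b=cv2.resize(q[225:335,370:460],None,fx=4,fy=4,interpolation=cv2.INTER_CUBIC)
cv2.imwrite('pics/c4.png',cv2.convertScaleAbs(np.hstack([a,b]),alpha=1.3))
E
```

```text
clock: 5.6
tool_pos: [490.3, -295.7, 105.2]
tool_rot: [-3.141, 0.001, 0.078]
force: [0.5, -0.2, -0.2]
grip_width: 0.159
gripper_force: 30.0
t 5.6 pos [ 490.3 -295.7  105.2] rot [-3.141e+00  1.000e-03  7.800e-02] | shift [ 0.3  0.4 96.2] turn 0.002 w 14.8
```

View pics/c4.png

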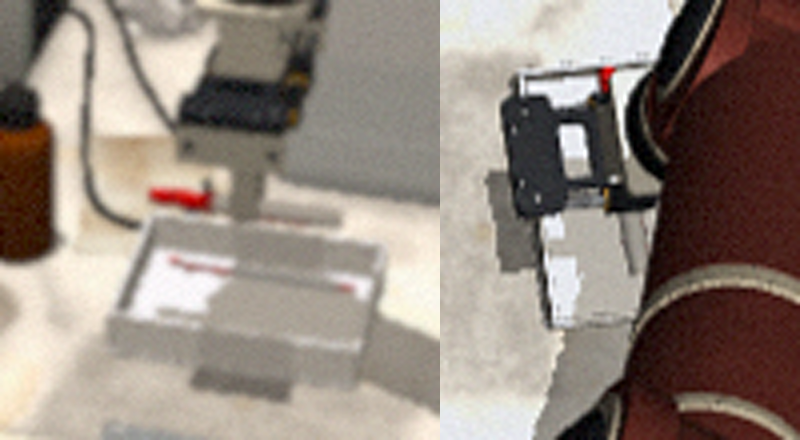

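The marker is held level over the pen bin, within its rims. Lower it in.

```bash
python3 -m handwheel '[[1,0,0,40,0],[1,0,0,75,0],[1,0,0,88,0],[1,0,0,94,0],[1,0,0,96.5,0],[1,0,0,96.5,0],[1,0,0,96.5,0]]'; python3 -c "
from h import *
go(490.5,-296,8,.076)"
```

```text
clock: 6.4
tool_pos: [491.5, -296.4, 10.5]
tool_rot: [3.14, -0.002, 0.076]
force: [-0.0, -0.6, -0.4]
grip_width: 0.154
gripper_force: 30.0
t 6.4 pos [ 491.5 -296.4   10.5] rot [ 3.14e+00 -2.00e-03  7.60e-02] | shift [-0.9 -0.5  2.5] turn -0.0 w 14.3
```

```bash
python3 -m handwheel '[[1,0,0,1,0],[1,0,0,2,0],[1,0,0,2,0]]'; python3 -m handwheel '[[0.15,0,0,0,0],[0.15,0,0,0,0],[0.15,0,0,0,0],[0.15,0,0,0,0],[0.15,0,0,0,0],[0.15,0,0,-20,0],[0.15,0,0,-60,0],[0.15,0,0,-110,0],[-0.3,0,0,-120,0]]'; python3 -c "
from h import *
go(472.5,56.5,120,1.505);go(472.5,56.5,60,1.505)"
```

```text
clock: 6.7
tool_pos: [491.1, -296.1, 8.1]
tool_rot: [3.141, -0.001, 0.076]
force: [-0.1, 1.2, 4.9]
grip_width: 0.156
gripper_force: 30.0
clock: 7.6
tool_pos: [493.7, -297.7, 132.6]
tool_rot: [3.136, -0.009, 0.076]
force: [0.2, -0.4, 0.9]
grip_width: 0.472
gripper_force: 0.0
t 7.6 pos [ 493.7 -297.7  132.6] rot [ 3.136 -0.009  0.076] | shift [   5.5 -354.9   10.5] turn -1.429 w 43.9
t 7.6 pos [ 493.7 -297.7  132.6] rot [ 3.136 -0.009  0.076] | shift [   5.  -355.3   70.5] turn -1.429 w 43.9
```

```bash
python3 -m handwheel '[[-0.3,9,-353,0,-1.429],[-0.3,9,-353,0,-1.429],[-0.3,9,-353,0,-1.429],[-0.3,9,-353,0,-1.429],[-0.3,9,-353,0,-1.429],[-0.3,9,-353,0,-1.429],[-0.3,9,-353,0,-1.429],[-0.3,9,-353,0,-1.429],[-0.3,9,-353,0,-1.429],[-0.3,9,-353,0,-1.429],[-0.3,9,-353,50,-1.429],[-0.3,9,-353,68,-1.429],[-0.3,9,-353,68,-1.429],[-0.3,9,-353,68,-1.429],[-0.3,9,-353,68,-1.429]]'
python3 - <<'E'
from h import *
go(472.5,56.5,15.5,1.505)
p,_=snap('side','s3'); q,_=snap('top','t3')
a=cv2.resize(p[215:325,290:400],None,fx=4,fy=4,interpolation=cv2.INTER_CUBIC)
b=cv2.resize(q[225:335,370:460],None,fx=4,fy=4,interpolation=cv2.INTER_CUBIC)
cv2.imwrite('pics/c5.png',cv2.convertScaleAbs(np.hstack([a,b]),alpha=1.3))
E
```

```text
clock: 9.1
tool_pos: [473.7, 57.1, 60.2]
tool_rot: [3.139, -0.001, 1.505]
force: [-0.2, -0.3, -0.1]
grip_width: 0.651
gripper_force: 0.0
t 9.1 pos [473.7  57.1  60.2] rot [ 3.139e+00 -1.000e-03  1.505e+00] | shift [-0.7 -1.2 44.7] turn -0.0 w 60.5
```

View pics/c5.png

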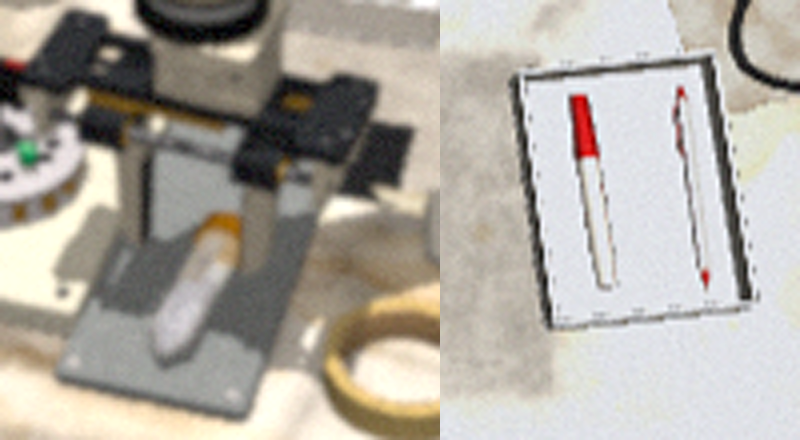

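The marker lies flat in the pen bin beside the pen, and the open fingers straddle the tube body on the deck. Now I'll grip the tube.

```bash
python3 -m handwheel '[[-0.3,-1,-1,25,0],[-0.3,-1,-1,42,0],[-0.3,-1,-1,44,0],[-0.3,-1,-1,44,0],[1,-1,-1,44,0],[1,-1,-1,44,0],[1,-1,-1,44,0],[1,-1,-1,44,0],[1,-1,-1,44,0],[1,-1,-1,44,0],[1,-1,-1,44,0],[1,-1,-1,44,0]]'; python3 -c "
from h import *
go(458,351,120,-3.079)"
```

```text
clock: 10.4
tool_pos: [472.0, 55.9, 15.5]
tool_rot: [3.141, -0.0, 1.505]
force: [0.4, -0.1, 4.5]
grip_width: 0.293
gripper_force: 30.0
t 10.4 pos [472.   55.9  15.5] rot [ 3.141 -0.     1.505] | shift [ 293.5  -33.3 -104.5] turn -1.699 w 27.2
```

```bash
python3 -m handwheel '[[1,0,0,-40,0],[1,0,0,-80,0],[1,0,0,-105,0],[1,293.5,-33.3,-105,-1.699],[1,293.5,-33.3,-105,-1.699],[1,293.5,-33.3,-105,-1.699],[1,293.5,-33.3,-105,-1.699],[1,293.5,-33.3,-105,-1.699],[1,293.5,-33.3,-105,-1.699],[1,293.5,-33.3,-105,-1.699],[1,293.5,-33.3,-105,-1.699],[1,293.5,-33.3,-105,-1.699],[1,293.5,-33.3,-105,-1.699],[1,293.5,-33.3,-105,-1.699],[1,293.5,-33.3,-105,-1.699],[1,293.5,-33.3,-105,-1.699],[1,293.5,-33.3,-105,-1.699],[1,293.5,-33.3,-105,-1.699]]'
python3 - <<'E'
from h import *
go(457,351,7.5,-3.079)
p,_=snap('side','s4'); q,_=snap('top','t4')
a=cv2.resize(p[330:470,230:370],None,fx=3,fy=3,interpolation=cv2.INTER_CUBIC)
b=cv2.resize(q[225:365,130:230],None,fx=3,fy=3,interpolation=cv2.INTER_CUBIC)
cv2.imwrite('pics/c6.png',cv2.convertScaleAbs(np.hstack([a,b]),alpha=1.3))
E
```

```text
clock: 12.2
tool_pos: [457.7, 350.8, 120.0]
tool_rot: [-3.141, -0.0, -3.08]
force: [-0.3, -0.5, -1.0]
grip_width: 0.295
gripper_force: 30.0
t 12.2 pos [457.7 350.8 120. ] rot [-3.141 -0.    -3.08 ] | shift [  0.6   0.3 112.5] turn -0.001 w 27.5
```

View pics/c6.png

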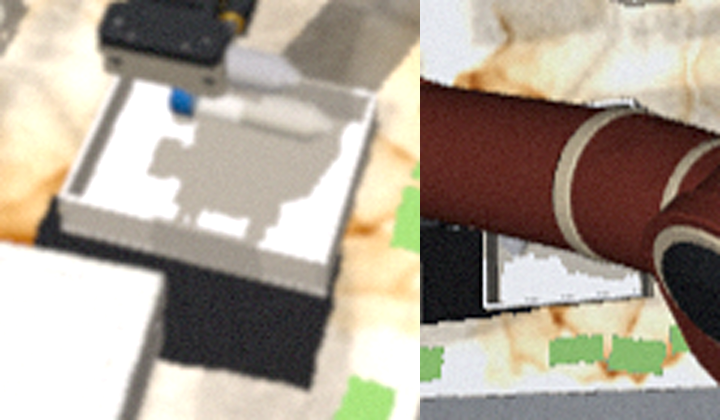

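The tube is gripped, aligned with the bin and clear of the blue-capped tube. Lower it.

```bash
python3 -m handwheel '[[1,0,0,50,0],[1,0,0,90,0],[1,0,0,104,0],[1,0,0,109,0],[1,0,0,111,0],[1,0,0,111,0],[1,0,0,111,0]]';python3 -m handwheel '[[1,0,0,1,0],[1,0,0,1.5,0],[1,0,0,1.5,0]]'
```

```text
clock: 13.0
tool_pos: [458.6, 351.9, 10.8]
tool_rot: [3.14, 0.002, -3.08]
force: [0.1, -0.6, -0.6]
grip_width: 0.295
gripper_force: 30.0
clock: 13.3
tool_pos: [457.9, 351.0, 7.9]
tool_rot: [3.141, 0.0, -3.079]
force: [-0.4, -0.4, -0.5]
grip_width: 0.299
gripper_force: 30.0
```

```bash
python3 -m handwheel '[[1,0,0,1,0],[1,0,0,1,0],[1,0,0,1,0]]'; python3 -m handwheel '[[0.1,0,0,0,0],[0.1,0,0,0,0],[0.1,0,0,0,0],[0.1,0,0,0,0],[0.1,0,0,-20,0],[0.1,0,0,-60,0],[0.1,0,0,-110,0],[0.1,0,0,-160,0],[0.1,0,0,-193,0],[0.1,0,0,-193,0],[0.1,0,0,-193,0],[0.1,0,0,-193,0]]'; python3 -c "
from h import *
go(623,-13,200,-3.115)"
```

```text
clock: 13.6
tool_pos: [458.0, 351.1, 7.5]
tool_rot: [-3.141, 0.001, -3.079]
force: [-0.4, -1.8, 6.7]
grip_width: 0.298
gripper_force: 30.0
clock: 14.8
tool_pos: [457.4, 349.8, 198.0]
tool_rot: [-3.139, -0.002, -3.079]
force: [-0.2, 0.0, -0.4]
grip_width: 0.448
gripper_force: 0.0
t 14.8 pos [457.4 349.8 198. ] rot [-3.139e+00 -2.000e-03 -3.079e+00] | shift [-142.8 -372.4   -1.4] turn 0.036 w 41.6
```

```bash
python3 -m handwheel '[[0.1,10,-363,0,0.036],[0.1,10,-363,0,0.036],[0.1,10,-363,0,0.036],[0.1,10,-363,0,0.036],[0.1,10,-363,0,0.036],[0.1,10,-363,0,0.036],[0.1,10,-363,0,0.036],[0.1,10,-363,0,0.036],[0.1,-142.8,-372.4,0,0.036],[0.1,-142.8,-372.4,0,0.036],[0.1,-142.8,-372.4,0,0.036],[0.1,-142.8,-372.4,0,0.036],[0.1,-142.8,-372.4,50,0.036],[0.1,-142.8,-372.4,68,0.036],[0.1,-142.8,-372.4,68,0.036],[0.1,-142.8,-372.4,68,0.036]]'
python3 - <<'E'
from h import *
go(623,-13,81,-3.115)
p,_=snap('side','s5'); q,_=snap('top','t5')
a=cv2.resize(p[195:305,230:330],None,fx=4,fy=4,interpolation=cv2.INTER_CUBIC)
b=cv2.resize(q[225:335,140:220],None,fx=4,fy=4,interpolation=cv2.INTER_CUBIC)
cv2.imwrite('pics/c7.png',cv2.convertScaleAbs(np.hstack([a,b]),alpha=1.3))
E
```

```text
clock: 16.4
tool_pos: [622.9, -10.9, 131.5]
tool_rot: [3.141, -0.001, -3.114]
force: [0.7, -0.5, 0.0]
grip_width: 0.451
gripper_force: 0.0
t 16.4 pos [622.9 -10.9 131.5] rot [ 3.141e+00 -1.000e-03 -3.114e+00] | shift [-0.1 -2.1 50.5] turn 0.001 w 41.9
```

View pics/c7.png

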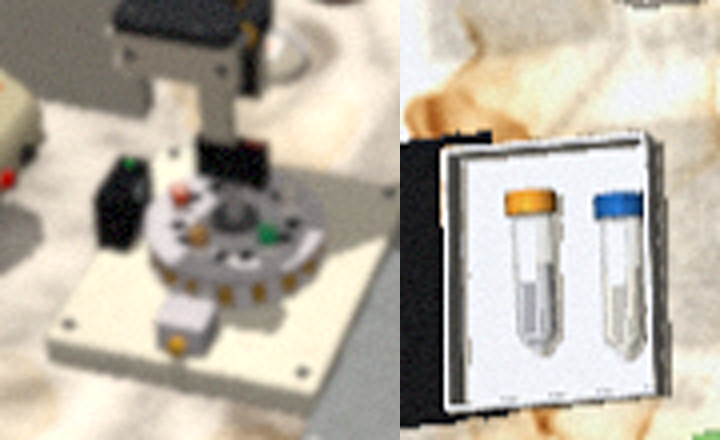

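The orange tube rests beside the blue one in the tube bin. The fingers are over the knob, whose ends (200–268 px across in the crop) match the prediction. Descend and grip it.

```bash
python3 -m handwheel '[[0.1,0,-2,25,0],[0.1,0,-2,45,0],[0.1,0,-2,50,0],[0.1,0,-2,50,0]]'; python3 -m handwheel '[[1,0,0,0,0],[1,0,0,0,0],[1,0,0,0,0],[1,0,0,0,0],[1,0,0,0,0],[1,0,0,0,0],[1,0,0,0,0],[1,0,0,0,0]]';python3 -c "
from h import *
s=ctrl.read_state();print(s['force'],s['torque'])
go(623,-13,81,-3.115)"
```

```text
clock: 16.9
tool_pos: [623.7, -13.7, 82.3]
tool_rot: [3.141, 0.0, -3.115]
force: [-0.7, -0.1, 0.4]
grip_width: 0.45
gripper_force: 0.0
clock: 17.7
tool_pos: [624.0, -11.0, 82.5]
tool_rot: [3.138, 0.002, -3.113]
force: [0.4, 3.9, 1.3]
grip_width: 0.149
gripper_force: 30.0
[0.37300384 3.87245738 1.30838616] [ 0.87821309 -0.17172606 -0.01919265]
t 17.7 pos [624.  -11.   82.5] rot [ 3.138e+00  2.000e-03 -3.113e+00] | shift [ 1.  -2.   1.5] turn 0.002 w 13.8
```

```bash
python3 -m handwheel '[[1,0,2,0,0],[1,0,2,0,0],[1,0,2,0,0.1],[1,0,2,0,0.2],[1,0,2,0,0.3],[1,0,2,0,0.4],[1,0,2,0,0.419],[1,0,2,0,0.419],[1,0,2,0,0.419],[1,0,2,0,0.419]]';python3 -c "
from h import *
s=ctrl.read_state();print(s['force'],s['torque'])
go(624,-11,82,-3.113-.419)"
```

```text
clock: 18.7
tool_pos: [624.2, -10.0, 82.5]
tool_rot: [3.138, 0.001, 2.752]
force: [0.1, 5.5, 3.2]
grip_width: 0.149
gripper_force: 30.0
[0.10268439 5.5047153  3.18588316] [ 0.88324217 -0.14662435  0.07097109]
t 18.7 pos [624.2 -10.   82.5] rot [3.138e+00 1.000e-03 2.752e+00] | shift [-0.2 -1.   0.5] turn 0.0 w 13.9
```

```bash
python3 -m handwheel '[[1,0.6,1.4,0,0],[1,0.6,1.4,0,0.1],[1,0.6,1.4,0,0.2],[1,0.6,1.4,0,0.3],[1,0.6,1.4,0,0.4],[1,0.6,1.4,0,0.419],[1,0.6,1.4,0,0.419],[1,0.6,1.4,0,0.419]]';python3 - <<'E'
from h import *
s=ctrl.read_state();print(s['force'],s['torque'])
go(624,-10,82,-3.113-.838)
snap('side','s6')
i=cams.camera_info('side')
for f in('s0','s6'):
    p=cv2.imread(f'pics/{f}.png')[225:280,260:320]; h=cv2.cvtColor(p,cv2.COLOR_BGR2HSV)
    m=((h[...,0]>50)&(h[...,0]<90)&(h[...,1]>110)).astype(np.uint8)
    n,l,st,c=cv2.connectedComponentsWithStats(m)
    for k in range(1,n):
        if st[k,4]>4:
            u,v=c[k]+[260,225]; w=pt('side','',u,v,69)[:2]-[624,-10]; print(f,(u,v),st[k,4],w.round(1),np.hypot(*w),np.arctan2(w[1],w[0]))
E
```

```text
clock: 19.5
tool_pos: [624.7, -9.2, 82.5]
tool_rot: [3.138, 0.001, 2.333]
force: [1.7, 4.8, 3.5]
grip_width: 0.148
gripper_force: 30.0
[1.71343619 4.79927783 3.5189273 ] [ 0.8694185  -0.40281179  0.07989541]
t 19.5 pos [624.7  -9.2  82.5] rot [3.138e+00 1.000e-03 2.333e+00] | shift [-0.1 -1.1  0.5] turn 0.001 w 13.8
s0 (np.float64(262.3333333333333), np.float64(236.11111111111111)) 9 [75.2 -8.8] 75.67156242139792 -0.11604098613340164
s0 (np.float64(296.26666666666665), np.float64(253.06666666666666)) 15 [-30.4  27.2] 40.77943178411951 2.412168817681796
s6 (np.float64(262.0), np.float64(235.83333333333334)) 6 [76.4 -9.6] 77.02167399664236 -0.12436513246815861
s6 (np.float64(284.70588235294116), np.float64(254.76470588235293)) 17 [-6.1 42.2] 42.67705259142152 1.714500871310802
```

```bash
python3 -m handwheel '[[1,0,0,0,0.1],[1,0,0,0,0.2],[1,0,0,0,0.3],[1,0,0,0,0.4],[1,0,0,0,0.419],[1,0,0,0,0.419],[1,0,0,0,0.419],[1,0,0,0,0.419]]';python3 - <<'E'
from h import *
s=ctrl.read_state();print(s['force'],s['torque'])
go(624,-10,82,-3.113-1.257)
p,_=snap('side','s7')
q0=cv2.imread('pics/s0.png')
i=cams.camera_info('side')
pts={}
for f in('s0','s6','s7'):
    h=cv2.cvtColor(cv2.imread(f'pics/{f}.png')[225:285,255:325],cv2.COLOR_BGR2HSV)
    for nm,lo,hi in(('g',50,90),('o',5,25)):
        n,l,st,c=cv2.connectedComponentsWithStats(((h[...,0]>lo)&(h[...,0]<hi)&(h[...,1]>105)).astype(np.uint8))
        for k in range(1,n):
            if st[k,4]>5: w=pt('side','',*(c[k]+[255,225]),69)[:2]; print(f,nm,(c[k]+[255,225]).round(1),st[k,4],w.round(1))
a=[cv2.resize(x[205:305,240:340],None,fx=4,fy=4,interpolation=cv2.INTER_CUBIC) for x in(q0,p)]
cv2.imwrite('pics/c8.png',cv2.convertScaleAbs(np.hstack(a),alpha=1.3))
E
```

```text
clock: 20.35
tool_pos: [625.6, -8.7, 82.5]
tool_rot: [3.136, -0.001, 1.914]
force: [4.1, 5.0, 2.8]
grip_width: 0.148
gripper_force: 30.0
[4.11262098 4.99320358 2.8280038 ] [ 0.92982555 -0.5684241   0.02854682]
t 20.4 pos [625.6  -8.7  82.5] rot [ 3.136e+00 -1.000e-03  1.914e+00] | shift [-0.7 -1.9  0.5] turn 0.001 w 13.7
s0 g [262.3 236.1] 9 [699.2 -18.8]
s0 g [296.3 252.8] 18 [594.   16.1]
s0 o [293.3 235.2] 6 [626.1 -47.5]
s0 o [278.8 253.5] 13 [633.2  32.4]
s0 o [271.8 263.8] 6 [634.4  73.6]
s0 o [302.  265.2] 10 [564.6  55.3]
s0 o [294.3 267.4] 9 [578.9  68.8]
s0 o [286.  268.2] 10 [596.5  77.6]
s0 o [273.7 281. ] 18 [606.8 128.5]
s6 g [262.1 235.9] 8 [700.1 -19.5]
s6 g [284.7 254.7] 19 [617.9  31.9]
s6 o [273.8 246.8] 17 [654.9  11.9]
s6 o [271.9 264.1] 8 [633.9  74.6]
s6 o [302. 265.] 9 [564.8  54.6]
s6 o [294.2 267.5] 10 [579.1  69.1]
s6 o [285.9 268.3] 9 [596.6  78.1]
s6 o [273.8 281. ] 19 [606.6 128.4]
s7 g [279.  253.5] 16 [632.9  32.2]
s7 o [274.9 243.3] 15 [657.7  -1.6]
s7 o [302. 265.] 9 [564.8  54.6]
s7 o [294.2 267.5] 10 [579.1  69.1]
s7 o [285.9 268.6] 11 [596.2  79.1]
s7 o [273.8 281.1] 19 [606.4 128.5]
```

View pics/c8.png

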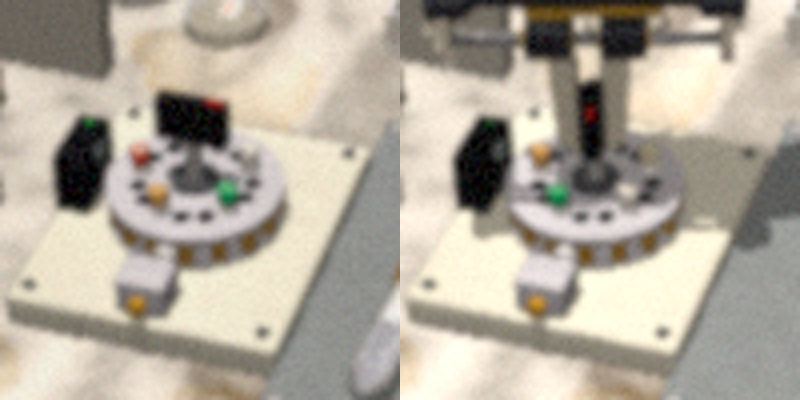

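The last view compares before and after. The green vial has moved to exactly where the orange one was, three holes on (632.9, 32.2 against 633.2, 32.4 mm), so the turret is at the third stop. The fingers still hold the knob's long sides.

```bash
python3 -c "
from bench import ctrl
print(ctrl.finish_job())"
```

```text
the job is handed in; nothing more can be done
None
```

The job is handed in: the marker is in the pen bin, the orange-capped tube is in the tube bin, and the turret is three clicks clockwise with the knob still gripped by its long sides, finished at about 20 s of the 67 s allowed.

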